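Drive the stuck slug out of the clamped tube

ROBOT

A 6-joint arm with a two-finger parallel gripper is mounted at the origin on the work surface. World frame = base frame: x ahead of the robot, y to its left, z up, the work surface at z = 0. Lengths are in m, angles in rad, forces in N, time in s.
With the tool pointing down it reaches from about 0.25 to 0.775 m from the base axis. Payload 4 kg.
Tool frame: the origin (TCP) lies at the very end of the fingers, on their centre line; the grasp point (between the pads) lies 19 mm behind it (robot.grip_point_offset is the distance from the TCP to the grasp point, in m); z points along the fingers, x is the direction in which the jaws open and shut, and the axes are right-handed (so a half turn about z gives the same grasp; the last joint's range is limited). The gripper opens to 94 mm and grips with 3 to 60 N. Pads are 16 mm wide; open, the fingers measure 119 mm over their backs; the gripper's body (75 mm by 177 mm) begins 78 mm behind the grasp point.
Start: joints at [1.009, 0.087, 1.371, -0, 1.684, -0.103], TCP at [0.244, 0.493, 0.206] pointing down, gripper open.
Joint ranges: [-3.1, 3.1], [-0.76, 2.03], [0.27, 2.55], [-1.08, 4.22], [0.17, 2.65], [-2.57, 2.57]. Speed limits (rad/s): [2.79, 2.79, 3.14, 3.14, 3.14, 3.14].

INTERFACE

Orientations are given as [roll, pitch, yaw] about the fixed x, y, z axes, in that order (R = Rz(yaw) Ry(pitch) Rx(roll)).
In Python, from bench import robot gives the robot as it stands.
- The arm moves only by the shell command python3 -m inch 'ROWS'. ROWS is text: rows parted by semicolons, each of 5 numbers parted by spaces: the shift along the tool's x, y, z in cm, then the turn about the tool's z in rad, then the closure, from 0 (fully open) to 1 (shut). In form: tx ty tz spin claw; .... A call has 1 to 20 rows; each row is the pose to reach, as a shift and turn from the pose measured when the call began, along the tool's axes at that moment; what a row does not reach only later rows make up. A row lasts 1/12 s, in which the tool goes at most 41.7 mm and 7.16 degrees, less where a joint would pass 70% of its speed; a pose out of reach is approached as far as the arm can. A call with a gripper value outside its range is refused whole. The fingers move at their own pace and stop on an object; the grip force is fixed at half the most. Time passes only in rows, so rows that repeat a pose let the fingers close. It gives the time, the measured TCP pose, the force and the opening at its end, in the units of the state.
- robot.get_obs(): the state, without advancing time (a new reading comes with each control period).
- robot.snapshot(name): name is "side" or "top" or "wrist"; returns (picture, depth): 400x640x3 uint8, blue, green, red; 400x640 float32, m along the optical axis (not along the pixel's ray), 0 where there is no reading.
- robot.camera_info(name): a dict with "K" (3x3 intrinsics, pixels), "dist" ([k1, k2, p1, p2, k3] as OpenCV has them; the pictures are not rectified), "extrinsics" (4x4, takes a point from world to camera coordinates); the wrist camera has in their place "mount" (4x4, takes a point from camera to tool coordinates, whose origin is the TCP and whose axes are the tool frame's). Camera axes: x right, y down, z forward; pixel columns grow to the right and rows downward; lengths in m; the calibration is good to about 2 mm. A picture is of the moment at which its call begins: read the wrist's pose just before it. camera_info takes no time and is no camera call.
- robot.close_job(): hands the job in, once; it reports no verdict.
The state is a dict: "time": time; "joint_positions": joint angles; "qvel": joint speeds; "joint_torque": joint torques, N m; "tool_pos": TCP position; "ee_rot": TCP orientation; "wrist_force": force on the tool from outside, world axes, zero at the start; "wrist_torque": the same for the moment, N m; "width": finger opening in m.
Only numpy, scipy, OpenCV 4.12 (cv2) and the standard library are available. Lean on these libraries where they do the work, as an engineer would, in place of code of your own. Each camera call takes 0.05 s, during which the arm holds its last target.

TASK

A copper slug is stuck inside the steel tube clamped in the black V-block. Take the orange push rod from its rack, drive the slug right through with it so that it drops out of the far end into the blue catch tray, and leave the rod lying through the bore, let go of. Do not touch the slug with the gripper, do not ram the fixture, and leave everything else on the bench undisturbed.

Things in the scene. Friction and masses are not known exactly. Their poses are not given: they have to be found in the camera images.
- fixture: Fixed ejection fixture. Origin: on its underside, 110 mm straight below the middle of a steel tube that lies level on a black V-block (70 mm wide, 110 mm long, top 4 mm below the tube's axis). y axis: level, along the tube, the push direction from mouth to tray; z up. Base plate 12 mm thick, reaching 10 mm out before the mouth.
- bore_mouth (a point): Centre of the open mouth of the tube, where the rod goes in. Tube 150 mm long, 44 mm outside, 26 mm bore. A thin steel strap crosses over it 53 to 77 mm past the mouth, top 26 mm above the axis. Axes as fixture (y inward along the bore).
- bore_exit (a point): Centre of the tube's far end, on the bore axis, 150 mm beyond the mouth, above the tray's near edge. Axes as fixture.
- plunger (a point): Point on the bore axis, 120 mm past the mouth, under a brass boss (28 mm wide, top 38 mm above the axis). In it a spring plunger bears down on the slug: pushing the slug takes about 8 to 16 N until its near end has passed here. With no slug below, the plunger leaves 10 mm free above the axis and yields upward to the rod.
- tray_floor (a point): Centre of the padded floor of the blue catch tray (inside 100 x 136 mm, rim 43 mm above this floor), 75 mm past the tube's far end and 89 mm below the bore axis. Axes as fixture.
- slug_center (a point): Centre of the copper-coloured slug, a cylinder 24 mm in diameter, 60 mm long, lying along the bore (its y axis), hidden in the tube. Its near end is 60 to 80 mm inside the mouth at the start. Pushed until its near end is about 130 mm inside the mouth, it tips out of the far end by itself.
- rack: Fixed grey rod rack, base plate 70 x 240 x 12 mm. Origin: centre of its underside; y axis along the rod to its tip; z up. From y = -104 to -22 mm the rod lies in a deep channel, 54 mm wide, walls 15 mm above the rod's axis: no grip there. From y = -22 to +74 mm the rod is free at both sides and 39 mm free below; a notch holds it at y = 74 to 90 mm.
- rod_center (a point): Middle of the orange polymer push rod, 21 mm in diameter, 200 mm long, 0.12 to 0.2 kg, ends slightly rounded. y axis along the rod to its tip. In the rack it is level, 62 mm above the rack's origin, and lifts straight up. Let go part-way in the bore, it stays cantilevered there, its tail sagging some 4 to 9 mm.
- rod_tip (a point): Centre of the tip end of the push rod, 100 mm from rod_center along its y axis. With the rod held by its middle, the tip gets only some 85 mm into the bore before the fingers meet the tube: to go further, regrip near the tail.
- pin0_center (a point): Middle of the short standing hardened steel pin, 25 mm in diameter, 80 mm high. Bystander.
- pin1_center (a point): Middle of the middle-sized standing steel pin, 25 mm in diameter, 95 mm high. Bystander.
- pin2_center (a point): Middle of the long standing steel pin, 25 mm in diameter, 110 mm high. Bystander.
- vblock_center (a point): Centre of the loose spare black polymer V-block, 60 x 80 x 44 mm. Bystander.
- sphere_center (a point): Centre of the polished steel sphere, 50 mm in diameter, fixed on a loose black plinth, 107 mm high in all. Bystander.

How it is judged:
On the way, in this order (a step that is already met when the one before it is completed fails the run):
1. the rod's tip is inside the bore, at least 15 mm past the mouth (x of rod_tip in the frame of bore_mouth between -0.013 and 0.013 m and z of rod_tip in the frame of bore_mouth between -0.013 and 0.013 m and y of rod_tip in the frame of bore_mouth between 0.015 and 0.2 m), for 0.1 s.
2. the slug lies in the catch tray (x of slug_center in the frame of tray_floor between -0.05 and 0.05 m and y of slug_center in the frame of tray_floor between -0.068 and 0.068 m and z of slug_center in the frame of tray_floor between 0 and 0.05 m), for 0.2 s.
At the end, for the whole second after the job is handed in: The slug lies at rest in the catch tray (its centre within the tray's inside and less than 50 mm above its floor); the rod lies at rest in the bore, let go of, within 0.15 rad of the bore's direction, its tip between 40 mm short of the tube's far end and 60 mm past it (all of step 2 and x of rod_tip in the frame of bore_exit between -0.014 and 0.014 m and z of rod_tip in the frame of bore_exit between -0.014 and 0.014 m and y of rod_tip in the frame of bore_exit between -0.04 and 0.06 m and angle between the y axis of rod_center and the y axis of fixture, either way round below 0.15 rad and linear speed of each of slug, rod below 0.02 m/s); the robot touches nothing.
It fails at once if the fingers touch the slug (contact force between the fingers and slug above 0.5 N).
It fails at once if the fixture is rammed by the gripper (over 40 N) (contact force between the fingers and fixture above 40 N).
It fails at once if the fixture is rammed with the rod (over 40 N) (contact force between rod and fixture above 40 N).
It fails at once if a pin, the spare V-block or the sphere on its plinth is disturbed (moved over 20 mm) (distance of any of pin0_center, pin1_center, pin2_center, vblock_center, sphere_center from where it was at the start of the episode above 0.02 m).
It also fails if it takes over 48 s, if anything falls off the work surface, if the arm or the gripper's body presses on something with over 40 N, if the wrist force passes 120 N, or if a joint passes its speed limit or range.

## Working session

There is one attempt and no reset: what is moved stays moved. The work goes in short steps, Python scripts to look and compute and a shell command to move; the robot and the scene stay as the last step left them, time stands still between calls to the robot, and variables do not carry over. Pictures are saved under pics/ and viewed, and the job is handed in when it is done.

```bash
ls; mkdir -p pics; python3 - <<'E'
from bench import robot
import cv2,numpy as np
np.set_printoptions(precision=4,suppress=True)
print(robot.get_obs())
for n in ["side","top"]:
    i,d=robot.snapshot(n); cv2.imwrite(f"pics/{n}0.png",i); np.save(f"pics/{n}0.npy",d)
    print(n,robot.camera_info(n))
print(robot.camera_info("wrist"),robot.grip_point_offset)
E
```

```text
pics
{'time': 0.0, 'joint_positions': array([ 1.0089,  0.0879,  1.3722, -0.    ,  1.6836, -0.1031]), 'qvel': array([ 0.0012, -0.0004,  0.0024,  0.0002,  0.0004, -0.0003]), 'joint_torque': array([ -0.    , -34.019 , -30.2422,   0.0715,   0.0332,  -0.0002]), 'tool_pos': array([0.2433, 0.4927, 0.2043]), 'ee_rot': array([-3.1414,  0.0021,  1.112 ]), 'wrist_force': array([ 0.3222, -0.1298, -0.0844]), 'wrist_torque': array([-0.0142,  0.0033, -0.0354]), 'width': 0.09366975791110316}
side {'K': array([[477.495 ,   0.    , 317.405 ],
       [  0.    , 477.495 , 201.8556],
       [  0.    ,   0.    ,   1.    ]]), 'dist': array([-0.0083,  0.    ,  0.    ,  0.    ,  0.    ]), 'extrinsics': array([[-0.9884, -0.1507, -0.0187,  0.5934],
       [-0.0741,  0.5862, -0.8068,  0.0785],
       [ 0.1325, -0.7961, -0.5905,  1.1723],
       [ 0.    ,  0.    ,  0.    ,  1.    ]])}
top {'K': array([[362.9808,   0.    , 319.1003],
       [  0.    , 362.9808, 205.6855],
       [  0.    ,   0.    ,   1.    ]]), 'dist': array([-0.0413,  0.    ,  0.    ,  0.    ,  0.    ]), 'extrinsics': array([[ 0.0292, -0.9996, -0.003 ,  0.0607],
       [-0.9961, -0.0288, -0.0829,  0.6076],
       [ 0.0828,  0.0054, -0.9966,  0.9785],
       [ 0.    ,  0.    ,  0.    ,  1.    ]])}
{'K': array([[277.3898,   0.    , 318.1686],
       [  0.    , 277.3898, 204.3267],
       [  0.    ,   0.    ,   1.    ]]), 'dist': array([-0.0178,  0.    ,  0.    ,  0.    ,  0.    ]), 'mount': array([[ 1.    , -0.0007,  0.0004,  0.0004],
       [ 0.0006,  0.9639,  0.2664, -0.076 ],
       [-0.0006, -0.2664,  0.9639, -0.1788],
       [ 0.    ,  0.    ,  0.    ,  1.    ]])} 0.0188
```

View pics/side0.png

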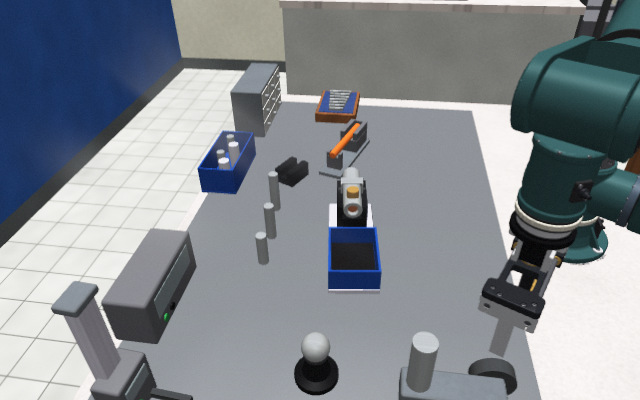

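View pics/top0.png

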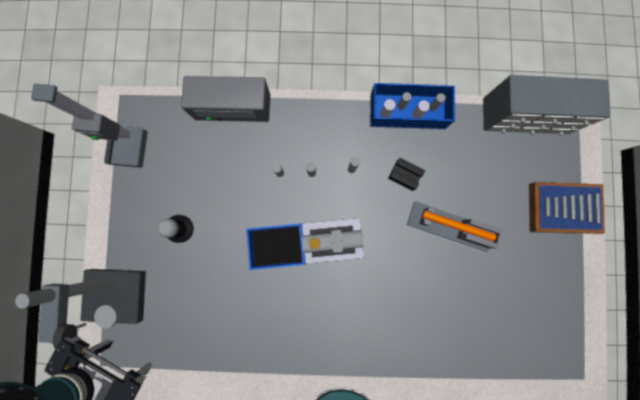

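```bash
cat > h.py <<'E'
from bench import robot
import cv2,numpy as np
from scipy.spatial.transform import Rotation as Rn
np.set_printoptions(precision=4,suppress=True)
def cam(n,obs=None):
    c=robot.camera_info(n);K=c['K'];D=np.array(c['dist'])
    if n=='wrist':
        T=np.eye(4);T[:3,:3]=Rn.from_euler('xyz',obs['ee_rot']).as_matrix();T[:3,3]=obs['tool_pos'];M=T@c['mount']
    else: M=np.linalg.inv(c['extrinsics'])
    return K,D,M
def rays(n,px,obs=None):
    K,D,M=cam(n,obs)
    p=cv2.undistortPoints(np.array(px,float).reshape(-1,1,2),K,D).reshape(-1,2)
    d=np.c_[p,np.ones(len(p))]@M[:3,:3].T
    return M[:3,3],d
def onplane(n,px,z,obs=None):
    o,d=rays(n,px,obs); return o+d*((z-o[2])/d[:,2])[:,None]
def cloud(n,depth,px,obs=None):
    px=np.array(px);o,d=rays(n,px,obs); z=depth[px[:,1].astype(int),px[:,0].astype(int)]
    return o+d*z[:,None]
def proj(n,P,obs=None):
    K,D,M=cam(n,obs);W=np.linalg.inv(M)
    return cv2.projectPoints(np.array(P,float).reshape(-1,3),cv2.Rodrigues(W[:3,:3])[0],W[:3,3],K,D)[0].reshape(-1,2)
def orange(i):
    h=cv2.cvtColor(i,cv2.COLOR_BGR2HSV)
    return cv2.inRange(h,(5,170,120),(16,255,255))
E
python3 - <<'E'
from h import *
i=cv2.imread('pics/top0.png');d=np.load('pics/top0.npy')
a=cv2.resize(i[180:280,230:380],None,fx=5,fy=5,interpolation=cv2.INTER_CUBIC)
b=cv2.resize(i[190:260,390:520],None,fx=5,fy=5,interpolation=cv2.INTER_CUBIC)
cv2.imwrite('pics/za.png',a);cv2.imwrite('pics/zb.png',b)
s=cv2.imread('pics/side0.png');cv2.imwrite('pics/zs.png',cv2.resize(s[110:300,310:400],None,fx=3,fy=3,interpolation=cv2.INTER_CUBIC))
m=orange(i);m[:,:400]=0;m[:,515:]=0;m[:200]=0
ys,xs=np.nonzero(m);print(len(xs))
P=cloud('top',d,np.c_[xs,ys]);P=P[np.abs(P[:,2]-np.median(P[:,2]))<.02]
c=P.mean(0);print(c);u=np.linalg.svd(P-c)[2][0];print(u,((P-c)@u).min(),((P-c)@u).max(),P[:,2].max(),np.median(P[:,2]))
E
```

```text
407
[ 0.5574 -0.2984  0.0724]
[-0.2844 -0.9587  0.0015] -0.10670847653910304 0.0980179826507747 0.07972050117352647 0.07257374305231673
```

```bash
python3 -c "
import cv2,numpy as np
a=cv2.imread('pics/za.png');b=cv2.imread('pics/zb.png');c=cv2.imread('pics/zs.png')
cv2.imwrite('pics/zab.png',cv2.resize(cv2.copyMakeBorder(np.vstack([a[60:360],cv2.copyMakeBorder(b[:,:],0,0,0,100,0)]),0,0,0,0,0),None,fx=.85,fy=.85))"
```

```text
(no output)
```

View pics/zab.png

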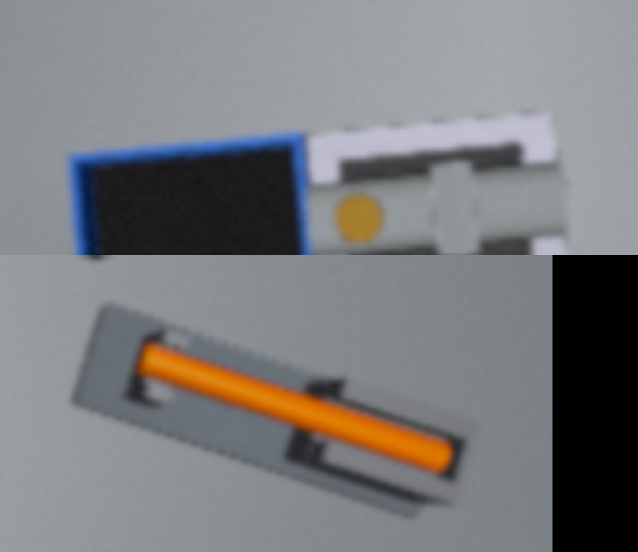

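View pics/zs.png

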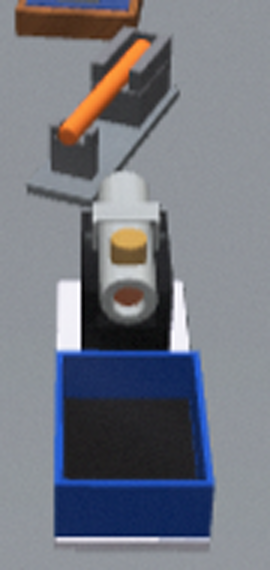

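```bash
cat >> h.py <<'E'
def go(pos,yaw,obs=None):
    o=obs or robot.get_obs();R=Rn.from_euler('xyz',o['ee_rot']).as_matrix()
    t=R.T@(np.array(pos)-o['tool_pos'])*100
    s=-(yaw-o['ee_rot'][2]); s=(s+np.pi)%(2*np.pi)-np.pi
    print('tool',o['tool_pos'],'rot',o['ee_rot'],'t',o['time'],'w',o['width'],'F',o['wrist_force'])
    print('ROW cm',np.round(t,2),'spin',round(s,3),'rows>=',int(np.ceil(max(np.linalg.norm(t)/4.17,abs(s)/.125))))
E
python3 - <<'E'
from h import *
mouth=onplane('top',[[230+566/.85/5,180+(60+210/.85)/5]],.11);print(mouth)
i=cv2.imread('pics/top0.png')
h=cv2.cvtColor(i,cv2.COLOR_BGR2HSV)
m=cv2.inRange(h,(12,120,90),(30,255,255));m[:,:290]=0;m[:,340:]=0;m[:220]=0;m[260:]=0
ys,xs=np.nonzero(m);print(len(xs),xs.mean(),ys.mean(),onplane('top',[[xs.mean(),ys.mean()]],.148))
b=cv2.inRange(h,(105,150,60),(125,255,255));b[:,310:]=0;b[:210]=0;b[280:]=0;b[:,:240]=0
ys,xs=np.nonzero(b);r=cv2.minAreaRect(np.c_[xs,ys].astype(np.float32));print(r);q=onplane('top',cv2.boxPoints(r),.064);print(q,q.mean(0))
go([.243,.493,.33],1.112)
E
```

```text
[[ 0.5117 -0.0355  0.11  ]]
84 313.9404761904762 243.0 [[0.505  0.0874 0.148 ]]
((274.9195556640625, 246.30050659179688), (40.53923797607422, 54.83720397949219), 84.42780303955078)
[[0.5353 0.2709 0.064 ]
 [0.5537 0.1267 0.064 ]
 [0.4481 0.1128 0.064 ]
 [0.4298 0.2559 0.064 ]] [0.4917 0.1916 0.064 ]
tool [0.2433 0.4927 0.2044] rot [-3.1414  0.002   1.112 ] t 0.1 w 0.09384952985060276 F [ 0.1482 -0.0503 -0.4147]
ROW cm [ -0.01  -0.04 -12.56] spin 0.0 rows>= 4
```

```bash
python3 -m inch '0 0 -4 0 0; 0 0 -8 0 0; 0 0 -12.6 0 0; 0 0 -12.6 0 0'; python3 -c "
from h import *
go([.507,.02,.25],.088)"
```

```text
time: 0.43
tool_pos: [0.2443, 0.4943, 0.3389]
ee_rot: [3.14, -0.011, 1.112]
wrist_force: [-1.6, -0.4, 1.8]
width: 0.0936
tool [0.2443 0.4943 0.3389] rot [ 3.1405 -0.0113  1.1121] t 0.4333 w 0.09358525961192657 F [-1.6118 -0.386   1.7968]
ROW cm [-31.    44.55   8.59] spin 1.024 rows>= 14
```

```bash
python3 -m inch '-15 22 2 0.5 0; -15 22 2 0.5 0; -15 22 2 0.5 0;-15 22 2 0.5 0;-15 22 2 0.5 0;-15 22 2 0.5 0; -31 44.6 8.6 1.02 0;-31 44.6 8.6 1.02 0;-31 44.6 8.6 1.02 0;-31 44.6 8.6 1.02 0;-31 44.6 8.6 1.02 0;-31 44.6 8.6 1.02 0;-31 44.6 8.6 1.02 0;-31 44.6 8.6 1.02 0;-31 44.6 8.6 1.02 0;-31 44.6 8.6 1.02 0'; cat > look.py <<'E'
from h import *
import sys,pickle
n=sys.argv[1]
o=robot.get_obs();i,d=robot.snapshot('wrist')
cv2.imwrite(f'pics/{n}.png',i);pickle.dump((o,i,d),open(f'pics/{n}.pkl','wb'))
E
python3 look.py w1
```

```text
time: 1.77
tool_pos: [0.5071, 0.02, 0.2494]
ee_rot: [-3.131, -0.005, 0.091]
wrist_force: [0.0, -0.8, 0.3]
width: 0.094
```

View pics/w1.png

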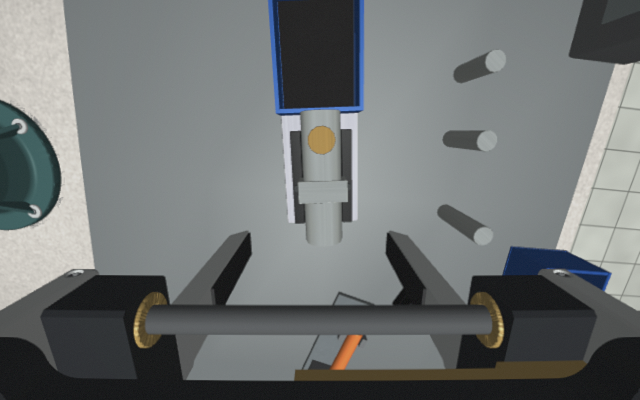

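```bash
python3 - <<'E'
from h import *
import pickle
o,i,d=pickle.load(open('pics/w1.pkl','rb'))
xs,ys=np.meshgrid(np.arange(270,380),np.arange(90,270));px=np.c_[xs.ravel(),ys.ravel()]
P=cloud('wrist',d,px,o);ok=d[px[:,1],px[:,0]]>0;P=P[ok];px=px[ok]
plate=P[(P[:,2]<.03)&(P[:,2]>.005)];print('plate',len(plate),np.median(plate[:,2]))
t=P[(P[:,2]>.10)&(P[:,2]<.134)]
# tube visible silhouettes: along rough axis
u=np.array([-.088,.996]);v=np.array([.996,.088]);m0=np.array([.5117,-.0355])
a=(t[:,:2]-m0)@u;b=(t[:,:2]-m0)@v
for lo in np.arange(-.01,.16,.01):
    k=(a>lo)&(a<lo+.01)
    if k.sum()>10: 
        z=t[k,2];print(round(lo,3),k.sum(),b[k].min().round(4),b[k].max().round(4),'mid',((b[k].min()+b[k].max())/2).round(4),'top',np.percentile(z,95).round(4))
k=t[:,2]>.11;print('a min',np.sort(a[k])[:8],'max',np.sort(a[k])[-8:])
h=cv2.cvtColor(i,cv2.COLOR_BGR2HSV);m=cv2.inRange(h,(12,120,90),(30,255,255));m[:110]=0;m[170:]=0;m[:,:290]=0;m[:,350:]=0
yy,xx=np.nonzero(m);B=onplane('wrist',[[xx.mean(),yy.mean()]],.148,o);print('boss',B,len(xx),(B[0,:2]-m0)@u,(B[0,:2]-m0)@v)
bp=P[P[:,2]>.14];print('bosscloud',bp.mean(0),len(bp))
E
```

```text
plate 3086 0.014480738554643657
0.0 196 -0.0121 0.0299 mid 0.0089 top 0.1336
0.01 283 -0.012 0.0299 mid 0.0089 top 0.1336
0.02 404 -0.0257 0.0441 mid 0.0092 top 0.1333
0.03 457 -0.0254 0.0439 mid 0.0093 top 0.1332
0.04 452 -0.0265 0.0423 mid 0.0079 top 0.1334
0.05 179 -0.0261 0.0418 mid 0.0078 top 0.1333
0.06 73 -0.0274 0.0415 mid 0.007 top 0.1143
0.07 190 -0.0271 0.0413 mid 0.0071 top 0.1325
0.08 526 -0.0281 0.0409 mid 0.0064 top 0.1333
0.09 541 -0.0278 0.0407 mid 0.0064 top 0.1333
0.1 518 -0.0288 0.0403 mid 0.0057 top 0.1332
0.11 347 -0.0295 0.04 mid 0.0052 top 0.1286
0.12 330 -0.0296 0.0396 mid 0.005 top 0.1276
0.13 330 -0.0292 0.0393 mid 0.0051 top 0.133
0.14 392 -0.0174 0.0262 mid 0.0044 top 0.1333
0.15 93 -0.0174 0.0261 mid 0.0044 top 0.1333
a min [0.0022 0.0022 0.0023 0.0024 0.0028 0.0028 0.0028 0.0029] max [0.1526 0.1527 0.1527 0.1527 0.1529 0.1529 0.1529 0.153 ]
boss [[0.5058 0.0872 0.148 ]] 547 0.12272482217670563 0.004944957323940387
bosscloud [0.5062 0.0871 0.1494] 620
```

```bash
python3 -c "
from h import *
go([.53,-.39,.22],-.288)"
```

```text
tool [0.5071 0.0208 0.2502] rot [-3.1317 -0.0069  0.0929] t 1.8167 w 0.09386000916559842 F [ 0.0721 -1.608   0.6061]
ROW cm [-1.55 41.14  2.6 ] spin 0.381 rows>= 10
```

```bash
python3 -m inch '-1.5 41 2.6 0.38 0;-1.5 41 2.6 0.38 0;-1.5 41 2.6 0.38 0;-1.5 41 2.6 0.38 0;-1.5 41 2.6 0.38 0;-1.5 41 2.6 0.38 0;-1.5 41 2.6 0.38 0;-1.5 41 2.6 0.38 0;-1.5 41 2.6 0.38 0;-1.5 41 2.6 0.38 0;-1.5 41 2.6 0.38 0;-1.5 41 2.6 0.38 0;-1.5 41 2.6 0.38 0;-1.5 41 2.6 0.38 0'; python3 look.py w2
```

```text
time: 2.98
tool_pos: [0.5314, -0.3862, 0.2215]
ee_rot: [-3.13, -0.005, -0.284]
wrist_force: [-0.6, 1.0, 0.5]
width: 0.0942
```

View pics/w2.png

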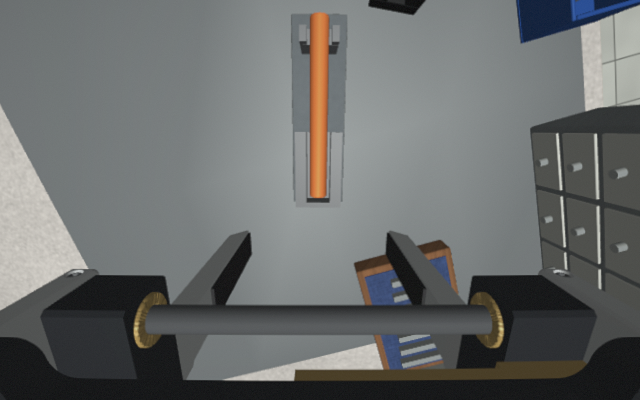

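```bash
python3 - <<'E'
from h import *
import pickle
o,i,d=pickle.load(open('pics/w2.pkl','rb'))
m=orange(i);m[210:]=0;m[:,:295]=0;m[:,345:]=0
ys,xs=np.nonzero(m);px=np.c_[xs,ys];print(len(xs))
P=cloud('wrist',d,px,o);P=P[(P[:,2]>.055)&(P[:,2]<.085)]
u=np.array([.284,.959]);u/=np.linalg.norm(u)
for _ in range(2):
    v=np.array([u[1],-u[0]]);c=P[:,:2].mean(0);a=(P[:,:2]-c)@u;b=(P[:,:2]-c)@v
    A=[];Bm=[];W=[]
    for lo in np.arange(-.095,.09,.01):
        k=(a>lo)&(a<lo+.01)
        if k.sum()>5:A.append(lo+.005);Bm.append((b[k].min()+b[k].max())/2);W.append(b[k].max()-b[k].min())
    s,q=np.polyfit(A,Bm,1);u=u+s*v;u/=np.linalg.norm(u);c=c+q*v
print('dir',u,'ang-pi/2',np.arctan2(u[1],u[0])-np.pi/2,'w',np.mean(W))
a=(P[:,:2]-c)@u;mid=(np.percentile(a,.2)+np.percentile(a,99.8))/2
print('len',a.min(),a.max(),'center',c+u*mid,'top z',np.percentile(P[:,2],95))
C=c+u*mid
go([*C,.18],np.arctan2(u[1],u[0])-np.pi/2)
E
```

```text
1893
dir [0.2871 0.9579] ang-pi/2 -0.2912095965456267 w 0.017047745927267644
len -0.11103203280532863 0.08593974740570066 center [ 0.5611 -0.2936] top z 0.07395533785170809
tool [ 0.5313 -0.3863  0.2216] rot [-3.1302 -0.0045 -0.2841] t 3.0333 w 0.09401876360364067 F [ 0.353  -1.0931  0.0107]
ROW cm [ 0.25 -9.68  4.27] spin 0.007 rows>= 3
```

```bash
python3 -c "
from h import *
go([.5600,-.2974,.12],-.291)
go([.5600,-.2974,.043],-.291)"
```

```text
tool [ 0.5313 -0.3863  0.2216] rot [-3.1302 -0.0045 -0.2841] t 3.0333 w 0.09401876360364067 F [ 0.353  -1.0931  0.0107]
ROW cm [ 0.22 -9.22 10.26] spin 0.007 rows>= 4
tool [ 0.5313 -0.3863  0.2216] rot [-3.1302 -0.0045 -0.2841] t 3.0333 w 0.09401876360364067 F [ 0.353  -1.0931  0.0107]
ROW cm [ 0.18 -9.13 17.96] spin 0.007 rows>= 5
```

```bash
python3 -m inch '0.2 -5 2 0 0;0.2 -9.2 4 0 0;0.2 -9.2 8 0 0;0.2 -9.2 10.2 0.007 0;0.2 -9.2 10.2 0.007 0;0.2 -9.2 10.2 0.007 0'; python3 look.py w3;python3 -c "
from h import *
go([.5600,-.2974,.043],-.291)"
```

```text
time: 3.53
tool_pos: [0.559, -0.2953, 0.1195]
ee_rot: [-3.129, -0.001, -0.289]
wrist_force: [-0.2, -0.1, 1.0]
width: 0.0941
tool [ 0.5603 -0.2971  0.1222] rot [-3.1308 -0.0059 -0.2897] t 3.5833 w 0.09440636208322951 F [-0.3763  0.1249  0.7092]
ROW cm [-0.06  0.13  7.92] spin 0.001 rows>= 2
```

View pics/w3.png

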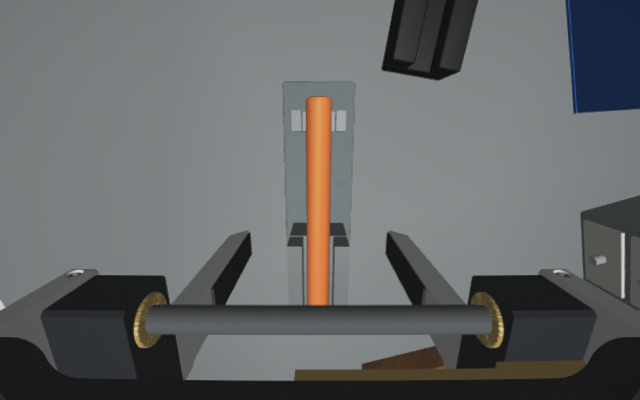

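```bash
python3 - <<'E'
from h import *
import pickle
o,i,d=pickle.load(open('pics/w3.pkl','rb'))
m=orange(i);m[:,:295]=0;m[:,345:]=0
ys,xs=np.nonzero(m);print(ys.min())
u=np.array([.2871,.9579]);C=np.array([.5611,-.2936])
for px,z in (([319,ys.min()],.064),([295,234],.077),([345,236],.077)):
    Q=onplane('wrist',[px],z,o)[0];print(Q,(Q[:2]-C)@u, (Q[:2]-C)@[u[1],-u[0]])
E
```

```text
97
[ 0.5903 -0.198   0.064 ] 0.09990940539034683 0.0004952905553069724
[ 0.5389 -0.2989  0.077 ] -0.011427000750421844 -0.019703659042326925
[ 0.5793 -0.3128  0.077 ] -0.013177571560922079 0.02298136209377977
```

```bash
python3 -m inch '0 0.1 3 0 0;0 0.1 6 0 0;0 0.1 7.9 0 0;0 0.1 7.9 0 0;0 0.1 7.9 0 0;0 0.1 7.9 0 0'; python3 -m inch '0 0 0 0 1;0 0 0 0 1;0 0 0 0 1;0 0 0 0 1;0 0 0 0 1;0 0 0 0 1;0 0 0 0 1;0 0 0 0 1;0 0 0 0 1'
```

```text
time: 4.08
tool_pos: [0.5626, -0.2991, 0.0471]
ee_rot: [-3.133, -0.012, -0.29]
wrist_force: [0.5, -0.4, 0.2]
width: 0.0942
time: 4.83
tool_pos: [0.5624, -0.299, 0.0468]
ee_rot: [-3.132, -0.011, -0.29]
wrist_force: [-0.2, -0.5, 0.4]
width: 0.0374
```

```bash
python3 -m inch '0 0 0 0 1;0 0 0 0 1;0 0 0 0 1;0 0 0 0 1;0 0 0 0 1;0 0 0 0 1';python3 -m inch '0 0 -2.5 0 1;0 0 -5 0 1;0 0 -9 0 1;0 0 -11 0 1;0 0 -11 0 1;0 0 -11 0 1'; python3 look.py w4; python3 - <<'E'
from h import *
i,d=robot.snapshot('side');cv2.imwrite('pics/s4.png',cv2.resize(i[60:260,240:480],None,fx=3,fy=3))
E
```

```text
time: 5.33
tool_pos: [0.5617, -0.2987, 0.0467]
ee_rot: [-3.132, -0.009, -0.29]
wrist_force: [-3.4, 0.8, 1.9]
width: 0.02
time: 5.83
tool_pos: [0.5616, -0.3, 0.1581]
ee_rot: [-3.133, -0.014, -0.29]
wrist_force: [-0.4, 0.5, -1.8]
width: 0.0203
```

View pics/w4.png

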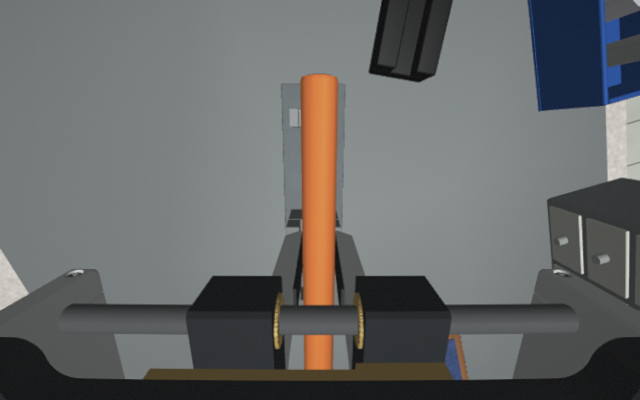

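View pics/s4.png

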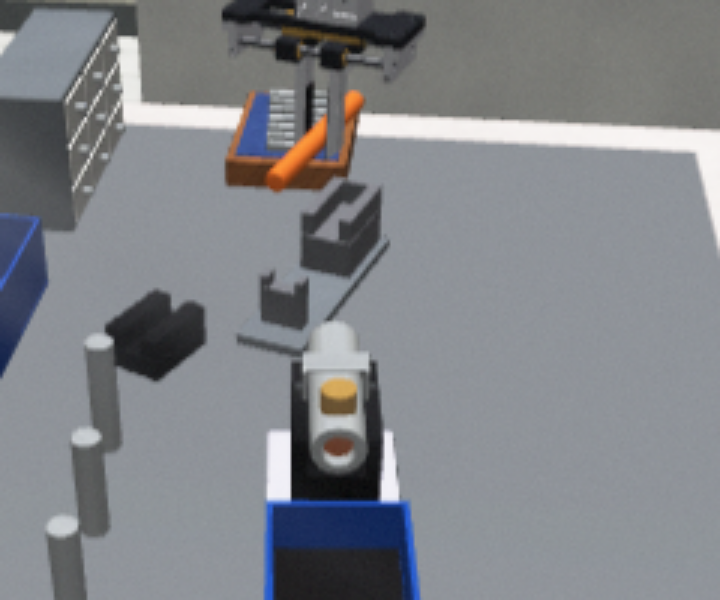

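```bash
cat > rodm.py <<'E'
from h import *
import pickle,sys
o,i,d=pickle.load(open(f'pics/{sys.argv[1]}.pkl','rb'))
m=orange(i);m[:,:270]=0;m[:,370:]=0;m[290:]=0
m=cv2.erode(m,np.ones((2,2)))
ys,xs=np.nonzero(m);P=cloud('wrist',d,np.c_[xs,ys],o);P=P[d[ys,xs]>0]
T=Rn.from_euler('xyz',o['ee_rot']).as_matrix()
print('tool',o['tool_pos'],o['ee_rot'])
Q=(P-o['tool_pos'])@T
z0=np.median(Q[:,2]);Q=Q[abs(Q[:,2]-z0)<.02];P=Q@T.T+o['tool_pos']
print('tool-frame tip y',np.percentile(Q[:,1],.3))
L=[]
for lo in np.arange(-.11,0,.01):
    k=(Q[:,1]>lo)&(Q[:,1]<lo+.01)
    if k.sum()>20:
        b=Q[k,0];top=np.percentile(P[k,2],90);tt=np.percentile(Q[k,2],10)
        c=P[k].mean(0)
        L.append((lo+.005,(b.min()+b.max())/2,tt+.0105,top-.0105,k.sum()))
L=np.array(L);print(' y_tool  x_tool  z_tool(axis)  z_world(axis)');print(L)
print('slopes',np.polyfit(L[:,0],L[:,1],1),np.polyfit(L[:,0],L[:,2],1),np.polyfit(L[:,0],L[:,3],1))
E
python3 rodm.py w4
python3 -c "
from h import *
d=np.array([-.1197,.9928,0]);M=np.array([.5205,-.0322,0])
go(M+d*(-.04-.105)+[0,0,.158],.120)"
```

```text
tool [ 0.5616 -0.3     0.1581] [-3.1333 -0.014  -0.2902]
tool-frame tip y -0.10315547077549089
 y_tool  x_tool  z_tool(axis)  z_world(axis)
[[ -0.105    0.0023  -0.0158   0.1748 175.    ]
 [ -0.095    0.0023  -0.0157   0.1747 493.    ]
 [ -0.085    0.0023  -0.0159   0.1747 483.    ]
 [ -0.075    0.002   -0.0161   0.1749 450.    ]
 [ -0.065    0.002   -0.0161   0.1747 422.    ]
 [ -0.055    0.0023  -0.0162   0.1748 412.    ]
 [ -0.045    0.002   -0.0162   0.1747 382.    ]
 [ -0.035    0.002   -0.0162   0.1747 386.    ]
 [ -0.025    0.002   -0.0165   0.1748 377.    ]
 [ -0.015    0.0021  -0.0166   0.1748 368.    ]
 [ -0.005    0.0021  -0.0166   0.1748 365.    ]]
slopes [-0.0028  0.002 ] [-0.0086 -0.0166] [0.0004 0.1748]
tool [ 0.5597 -0.2988  0.1542] rot [-3.1311 -0.0064 -0.2901] t 5.9333 w 0.02007231307045607 F [-0.3705  0.1811 -1.3317]
ROW cm [ -5.6  -11.13  -0.3 ] spin -0.41 rows>= 4
```

```bash
python3 -m inch '-5.8 -11.1 0 -0.41 1;-5.8 -11.1 0 -0.41 1;-5.8 -11.1 0 -0.41 1;-5.8 -11.1 0 -0.41 1;-5.8 -11.1 2 -0.41 1;-5.8 -11.1 5.9 -0.41 1;-5.8 -11.1 5.9 -0.41 1;-5.8 -11.1 5.9 -0.41 1;-5.8 -11.1 5.9 -0.41 1;-5.8 -11.1 5.9 -0.41 1'; python3 look.py w5; python3 rodm.py w5
```

```text
time: 6.77
tool_pos: [0.5376, -0.1762, 0.0977]
ee_rot: [-3.136, -0.013, 0.119]
wrist_force: [-0.0, 1.0, -0.5]
width: 0.0201
tool [ 0.5376 -0.1762  0.0977] [-3.136  -0.0126  0.1194]
tool-frame tip y -0.10257795114775986
 y_tool  x_tool  z_tool(axis)  z_world(axis)
[[ -0.105    0.0022  -0.0154   0.1137 114.    ]
 [ -0.095    0.002   -0.0153   0.1136 397.    ]
 [ -0.085    0.002   -0.0155   0.1137 382.    ]
 [ -0.075    0.002   -0.0157   0.1139 364.    ]
 [ -0.065    0.002   -0.0158   0.1139 354.    ]
 [ -0.055    0.002   -0.0159   0.1139 350.    ]
 [ -0.045    0.002   -0.016    0.114  330.    ]
 [ -0.035    0.002   -0.016    0.1139 316.    ]
 [ -0.025    0.002   -0.0164   0.1142 323.    ]
 [ -0.015    0.002   -0.0163   0.1141 306.    ]
 [ -0.005    0.002   -0.0163   0.1141 304.    ]]
slopes [-0.0007  0.002 ] [-0.0109 -0.0165] [0.0054 0.1142]
```

View pics/w5.png

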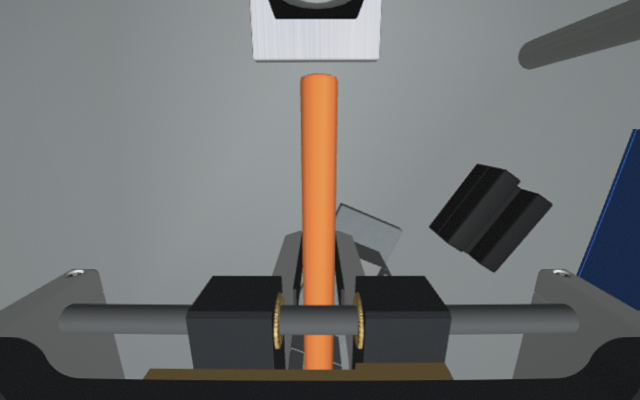

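```bash
python3 -c "
from h import *
d=np.array([-.1197,.9928,0]);v=np.array([.9928,.1197,0]);M=np.array([.5205,-.0322,0])
p=robot.get_obs()['tool_pos'];print((p-M)@d,(p-M)@v)
go(M+d*(-.012-.105)-.002*v+[0,0,.0945],.120)"
```

```text
-0.14511921650538606 1.851546793984908e-05
tool [ 0.5379 -0.1763  0.0982] rot [-3.1365 -0.0135  0.1194] t 6.8167 w 0.020486278110281263 F [ 1.5116 -0.7132 -0.7613]
ROW cm [-0.21 -2.81  0.38] spin -0.001 rows>= 1
```

```bash
python3 -m inch '-0.2 -1.5 0.3 0 1;-0.2 -2.8 0.3 0 1;-0.2 -2.8 0.3 0 1;-0.2 -2.8 0.3 0 1;-0.2 -2.8 0.3 0 1;-0.2 -2.8 0.3 0 1'; python3 look.py w6; python3 rodm.py w6|tail -3;python3 - <<'E'
from h import *
import pickle
i,d=robot.snapshot('side');cv2.imwrite('pics/s6.png',cv2.resize(i[100:260,290:430],None,fx=4,fy=4,interpolation=cv2.INTER_CUBIC))
o,i,d=pickle.load(open('pics/w6.pkl','rb'))
xs,ys=np.meshgrid(np.arange(240,400),np.arange(0,75));px=np.c_[xs.ravel(),ys.ravel()]
P=cloud('wrist',d,px,o)[d[px[:,1],px[:,0]]>0]
T=Rn.from_euler('xyz',o['ee_rot']).as_matrix();Q=(P-o['tool_pos'])@T
k=(P[:,2]>.105)&(P[:,2]<.135);Q=Q[k];P=P[k]
h=0
for lo in np.arange(-.16,-.09,.005):
    k=(Q[:,1]>lo)&(Q[:,1]<lo+.005)
    if k.sum()>10:print(round(lo,3),k.sum(),Q[k,0].min(),Q[k,0].max(),(Q[k,0].min()+Q[k,0].max())/2,np.percentile(P[k,2],98)-.022)
E
```

```text
time: 7.32
tool_pos: [0.5327, -0.1487, 0.0955]
ee_rot: [-3.137, -0.014, 0.12]
wrist_force: [0.4, -0.0, -1.2]
width: 0.0202
 [ -0.015    0.002   -0.0165   0.1121 342.    ]
 [ -0.005    0.002   -0.0165   0.112  342.    ]]
slopes [-0.0011  0.0019] [-0.0094 -0.0166] [0.0048 0.1121]
-0.145 231 -0.03308352380862267 0.03726323762827455 0.002089856909825938 0.086862798080105
-0.14 434 -0.032425537707078324 0.03694987753543176 0.0022621699141767183 0.10153604291300214
-0.135 704 -0.01905404479375556 0.024419616645343947 0.002682785925794193 0.11187553138149614
-0.13 1040 -0.019705635874432442 0.023253923354146923 0.0017741437398572403 0.11217946372404125
-0.125 1010 -0.018697467903756402 0.02424128593686141 0.0027719090165525036 0.11207482217943196
-0.12 1211 -0.01926470295019934 0.02433208992089272 0.00253369348534669 0.11179040091564599
-0.105 32 -0.0037952860910867485 0.0076993674121018365 0.001952040660507544 0.10003894912844272
```

View pics/w6.png

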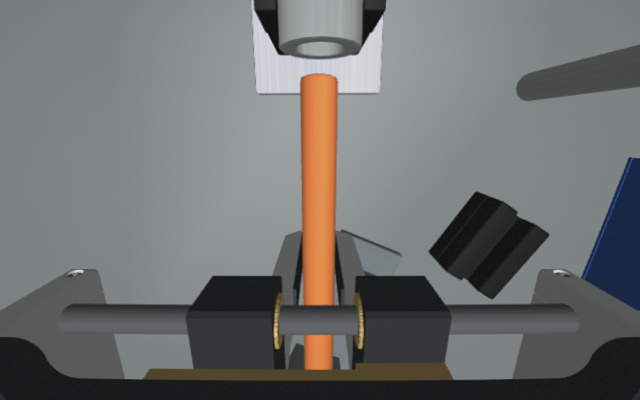

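View pics/s6.png

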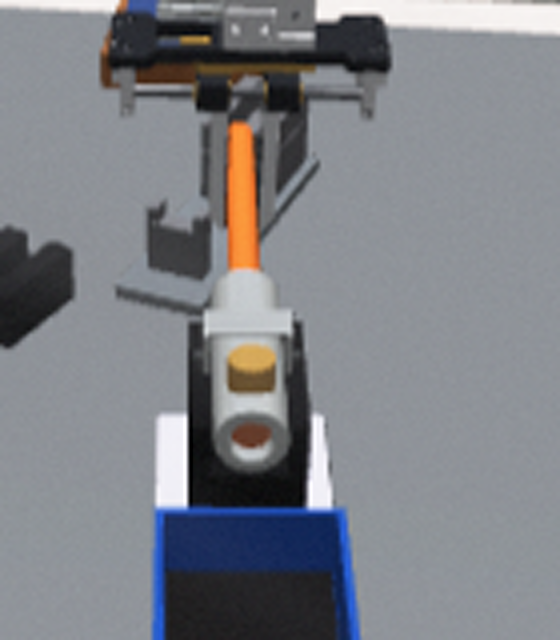

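```bash
python3 -m inch '0 -0.6 0 0 1;0 -1.2 0 0 1;0 -1.8 0 0 1;0 -2.4 0 0 1;0 -3 0 0 1;0 -3 0 0 1;0 -3 0 0 1'; python3 look.py w7; python3 rodm.py w7|tail -4;python3 - <<'E'
from h import *
import pickle
o,i,d=pickle.load(open('pics/w7.pkl','rb'))
xs,ys=np.meshgrid(np.arange(220,420),np.arange(0,115));px=np.c_[xs.ravel(),ys.ravel()]
P=cloud('wrist',d,px,o)[d[px[:,1],px[:,0]]>0]
T=Rn.from_euler('xyz',o['ee_rot']).as_matrix();Q=(P-o['tool_pos'])@T
k=(P[:,2]>.105)&(P[:,2]<.135);Q=Q[k];P=P[k]
for lo in np.arange(-.16,-.07,.01):
    k=(Q[:,1]>lo)&(Q[:,1]<lo+.01)
    if k.sum()>10:print(round(lo,3),k.sum(),Q[k,0].min(),Q[k,0].max(),(Q[k,0].min()+Q[k,0].max())/2,np.percentile(P[k,2],98)-.022)
go(o['tool_pos'],.12)
E
```

```text
time: 8.0
tool_pos: [0.529, -0.1187, 0.0955]
ee_rot: [-3.137, -0.013, 0.12]
wrist_force: [0.1, 0.3, -2.8]
width: 0.02
 [ -0.025    0.0017  -0.0164   0.112  361.    ]
 [ -0.015    0.002   -0.0167   0.1123 357.    ]
 [ -0.005    0.002   -0.0166   0.1121 360.    ]]
slopes [-0.002   0.0019] [-0.0077 -0.0166] [0.0034 0.1122]
-0.15 215 -0.03298221062172033 0.03712313385026385 0.0020704616142717576 0.09030442057401797
-0.14 1783 -0.032964609113327485 0.03744710236897991 0.0022412466278262135 0.11149120470563972
-0.13 2931 -0.03281970076512254 0.037303377793578764 0.002241838514228111 0.11204803184184914
-0.12 2804 -0.03265942071448288 0.037104850767019165 0.002222715026268144 0.11198122417329825
-0.11 2100 -0.03250094411245528 0.037283873579546566 0.0023914647335456438 0.11198347292968261
-0.1 1754 -0.019371368325958916 0.024588939236237072 0.002608785455139078 0.11210186825420446
-0.09 892 -0.019019432916594328 0.024097789867113747 0.0025391784752597096 0.1117929232725946
tool [ 0.5291 -0.119   0.0955] rot [-3.137  -0.0136  0.1197] t 8.05 w 0.02006777452625798 F [ 0.2119 -0.8129 -0.9487]
ROW cm [-0.   -0.03  0.  ] spin -0.0 rows>= 1
```

View pics/w7.png

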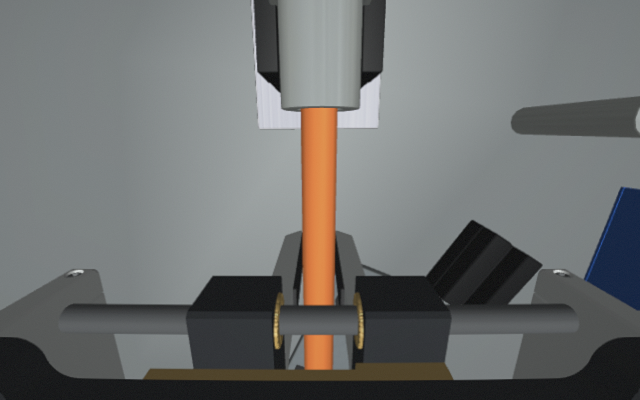

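```bash
python3 -m inch '0 -0.8 0 0 1;0 -1.6 0 0 1;0 -2.4 0 0 1;0 -3.2 0 0 1;0 -4 0 0 1;0 -4 0 0 1;0 -4 0 0 1'; python3 -m inch '0 -0.4 0 0 1;0 -0.8 0 0 1;0 -1.2 0 0 1;0 -1.6 0 0 1;0 -2.1 0 0 1;0 -2.1 0 0 1;0 -2.1 0 0 1'; python3 look.py w8; python3 rodm.py w8|tail -4
```

```text
time: 8.63
tool_pos: [0.5243, -0.0787, 0.0958]
ee_rot: [-3.137, -0.014, 0.121]
wrist_force: [-0.5, -0.5, -2.3]
width: 0.0208
time: 9.22
tool_pos: [0.5217, -0.0576, 0.0959]
ee_rot: [-3.137, -0.014, 0.121]
wrist_force: [-0.0, -0.1, -1.5]
width: 0.0204
[[ -0.025    0.0017  -0.0169   0.1129  42.    ]
 [ -0.015    0.002   -0.0167   0.1127 454.    ]
 [ -0.005    0.002   -0.0168   0.1128 456.    ]]
slopes [0.0179 0.0021] [ 0.0035 -0.0167] [-0.0069  0.1127]
```

View pics/w8.png

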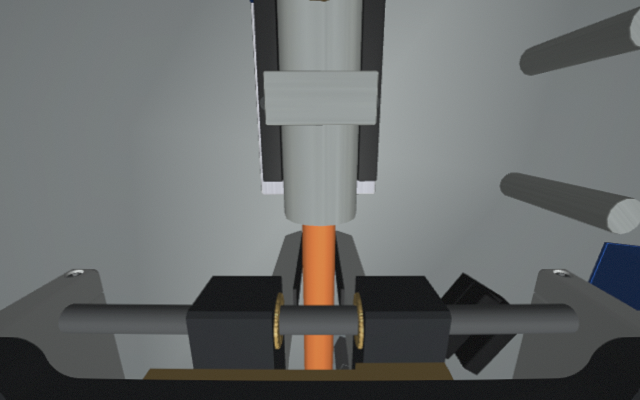

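```bash
python3 -m inch '0 0 0 0 0.4;0 0 0 0 0.4;0 0 0 0 0.4;0 0 0 0 0.4;0 0 0 0 0.4;0 0 0 0 0.4;0 0 0 0 0.4;0 0 0 0 0.4'; python3 -m inch '0 2 0 0 0.4;0 4 0.2 0 0.4;0 6 0.4 0 0.4;0 8 0.5 0 0.4;0 8 0.5 0 0.4;0 8 0.5 0 0.4';python3 look.py w9; python3 rodm.py w9
```

```text
time: 9.93
tool_pos: [0.5218, -0.0577, 0.0959]
ee_rot: [-3.138, -0.014, 0.121]
wrist_force: [0.4, 0.4, 0.2]
width: 0.0562
time: 10.43
tool_pos: [0.5314, -0.1376, 0.0904]
ee_rot: [-3.137, -0.013, 0.119]
wrist_force: [-0.3, 0.0, -0.2]
width: 0.0564
tool [ 0.5314 -0.1376  0.0904] [-3.1368 -0.0134  0.1193]
tool-frame tip y -0.1064893831650137
 y_tool  x_tool  z_tool(axis)  z_world(axis)
[[ -0.105    0.0022  -0.0178   0.1088 502.    ]
 [ -0.095    0.0022  -0.0172   0.1081 699.    ]
 [ -0.085    0.0022  -0.0167   0.1076 660.    ]
 [ -0.075    0.0023  -0.0161   0.1069 624.    ]
 [ -0.065    0.0023  -0.0154   0.1061 546.    ]
 [ -0.055    0.0023  -0.0147   0.1054 545.    ]
 [ -0.045    0.0025  -0.0141   0.1047 489.    ]
 [ -0.035    0.0023  -0.0134   0.104  467.    ]
 [ -0.025    0.0023  -0.0128   0.1033 458.    ]
 [ -0.015    0.0026  -0.0122   0.1027 412.    ]
 [ -0.005    0.0023  -0.0114   0.1019 383.    ]]
slopes [0.0022 0.0024] [ 0.0645 -0.0112] [-0.0693  0.1016]
```

View pics/w9.png

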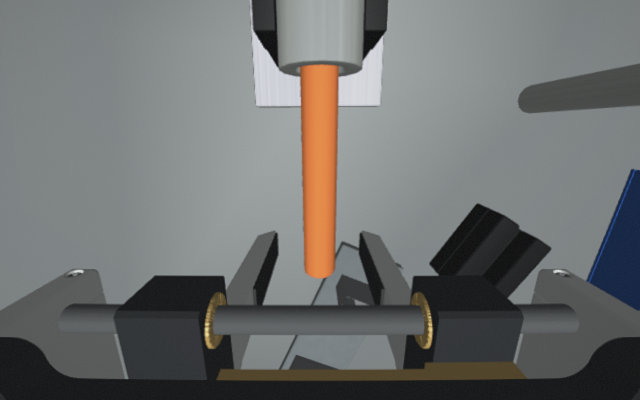

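```bash
python3 - <<'E'
from h import *
import pickle
o,i,d=pickle.load(open('pics/w9.pkl','rb'))
m=orange(i);m[:,:290]=0;m[:,350:]=0;m[300:]=0
ys,xs=np.nonzero(m);P=cloud('wrist',d,np.c_[xs,ys],o)
T=Rn.from_euler('xyz',o['ee_rot']).as_matrix();Q=(P-o['tool_pos'])@T
Q=Q[Q[:,2]<.01];print(np.sort(Q[:,1])[-20:][::4],ys.max())
E
```

```text
[0.014  0.0141 0.0143 0.0144 0.0146] 277
```

```bash
python3 -m inch '0 0 0.5 0 0.4;0 0 0.5 0 0.4;0 0 0.5 0 1;0 0 0.5 0 1;0 0 0.5 0 1;0 0 0.5 0 1;0 0 0.5 0 1;0 0 0.5 0 1;0 0 0.5 0 1;0 0 0.5 0 1;0 0 0.5 0 1;0 0 0.5 0 1;0 0 0.5 0 1'; python3 -m inch '0 0 -0.4 0 1;0 0 -0.8 0 1;0 0 -0.8 0 1;0 0 -0.8 0 1'; python3 look.py w10; python3 rodm.py w10
```

```text
time: 11.57
tool_pos: [0.5315, -0.1368, 0.0855]
ee_rot: [-3.137, -0.014, 0.12]
wrist_force: [-0.5, 0.6, 0.6]
width: 0.0203
time: 11.9
tool_pos: [0.5315, -0.137, 0.0938]
ee_rot: [-3.137, -0.014, 0.12]
wrist_force: [0.4, 0.9, -2.3]
width: 0.0198
tool [ 0.5315 -0.137   0.0938] [-3.1372 -0.014   0.1204]
tool-frame tip y -0.10530990570050477
 y_tool  x_tool  z_tool(axis)  z_world(axis)
[[ -0.105    0.0017  -0.0179   0.1123 413.    ]
 [ -0.095    0.0019  -0.0178   0.1121 704.    ]
 [ -0.085    0.0017  -0.0176   0.1118 647.    ]
 [ -0.075    0.002   -0.0174   0.1116 610.    ]
 [ -0.065    0.002   -0.0172   0.1113 558.    ]
 [ -0.055    0.0017  -0.0169   0.111  504.    ]
 [ -0.045    0.002   -0.0167   0.1107 477.    ]
 [ -0.035    0.002   -0.0165   0.1105 450.    ]
 [ -0.025    0.0017  -0.0163   0.1102 413.    ]
 [ -0.015    0.002   -0.016    0.1099 414.    ]
 [ -0.005    0.002   -0.0158   0.1097 408.    ]]
slopes [0.0016 0.002 ] [ 0.0219 -0.0157] [-0.0263  0.1096]
```

View pics/w10.png

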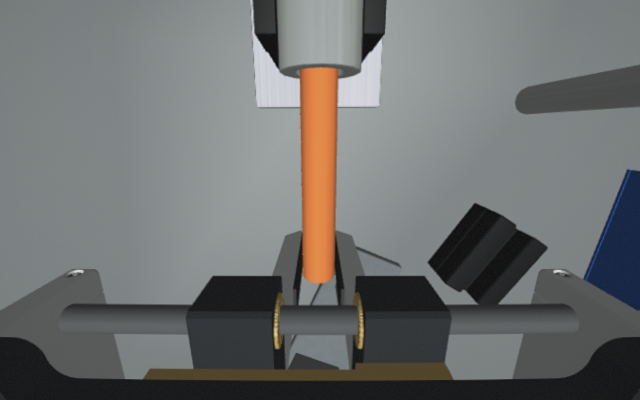

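```bash
python3 -m inch '0 0 -0.25 0 1;0 -0.4 -0.25 0 1;0 -0.8 -0.25 0 1;0 -1.2 -0.25 0 1;0 -1.6 -0.25 0 1;0 -2 -0.25 0 1'; python3 -m inch '0 -0.4 0 0 1;0 -0.8 0 0 1;0 -1.2 0 0 1;0 -1.6 0 0 1;0 -2 0 0 1;0 -2 0 0 1'; python3 look.py w11; python3 rodm.py w11;python3 - <<'E'
from h import *
i,d=robot.snapshot('side');cv2.imwrite('pics/s11.png',cv2.resize(i[150:300,310:400],None,fx=4,fy=4,interpolation=cv2.INTER_CUBIC))
E
```

```text
time: 12.45
tool_pos: [0.53, -0.1216, 0.0974]
ee_rot: [3.136, -0.016, 0.119]
wrist_force: [1.4, -9.9, -1.4]
width: 0.0202
time: 12.95
tool_pos: [0.528, -0.104, 0.098]
ee_rot: [3.131, -0.017, 0.118]
wrist_force: [-0.3, -5.9, -1.8]
width: 0.0201
tool [ 0.528 -0.104  0.098] [ 3.1308 -0.0167  0.1183]
tool-frame tip y -0.07063775967106445
 y_tool  x_tool  z_tool(axis)  z_world(axis)
[[ -0.075    0.0016  -0.0168   0.114   56.    ]
 [ -0.065    0.0017  -0.0168   0.1141 584.    ]
 [ -0.055    0.0017  -0.0166   0.114  565.    ]
 [ -0.045    0.0017  -0.0165   0.1141 523.    ]
 [ -0.035    0.0017  -0.0163   0.114  487.    ]
 [ -0.025    0.0016  -0.0161   0.1138 467.    ]
 [ -0.015    0.002   -0.0159   0.1138 455.    ]
 [ -0.005    0.002   -0.0158   0.1138 447.    ]]
slopes [0.0043 0.0019] [ 0.0148 -0.0158] [-0.004   0.1138]
```

View pics/w11.png

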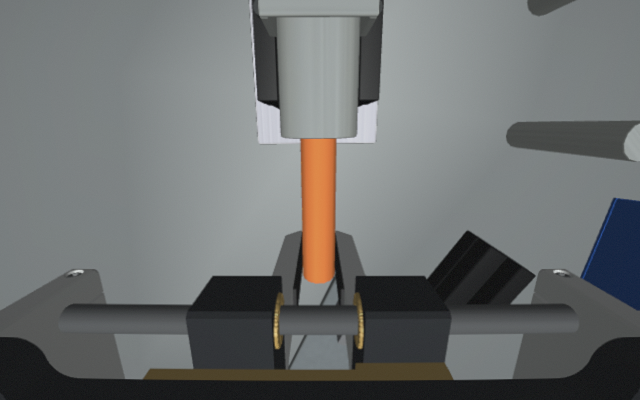

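View pics/s11.png

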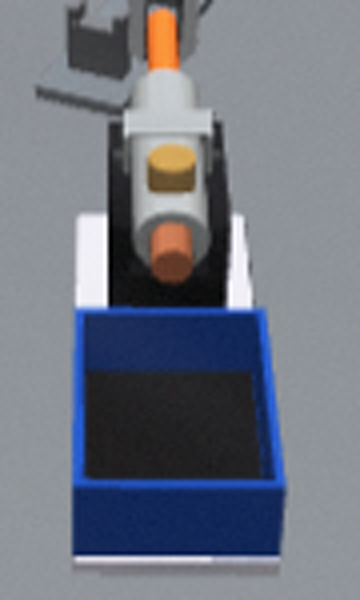

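```bash
python3 -m inch '0 -0.5 0.15 0 1;0 -0.9 0.15 0 1;0 -1.3 0.15 0 1;0 -1.7 0.15 0 1;0 -2.1 0.15 0 1;0 -2.5 0.15 0 1;0 -2.9 0.15 0 1;0 -3.2 0.15 0 1;0 -3.2 0.15 0 1;0 -3.2 0.15 0 1'; python3 look.py w12; python3 rodm.py w12;python3 - <<'E'
from h import *
i,d=robot.snapshot('side');cv2.imwrite('pics/s12.png',cv2.resize(i[150:300,310:400],None,fx=4,fy=4,interpolation=cv2.INTER_CUBIC))
E
```

```text
time: 13.88
tool_pos: [0.524, -0.071, 0.0958]
ee_rot: [3.133, -0.016, 0.119]
wrist_force: [0.1, -0.1, -2.9]
width: 0.0201
tool [ 0.524  -0.071   0.0958] [ 3.1328 -0.0159  0.1194]
tool-frame tip y -0.034572433252158356
 y_tool  x_tool  z_tool(axis)  z_world(axis)
[[ -0.035    0.002   -0.0163   0.1118 230.    ]
 [ -0.025    0.0016  -0.016    0.1116 480.    ]
 [ -0.015    0.002   -0.0159   0.1117 474.    ]
 [ -0.005    0.0019  -0.0159   0.1116 452.    ]]
slopes [0.0024 0.0019] [ 0.0125 -0.0158] [-0.0041  0.1116]
```

View pics/s12.png

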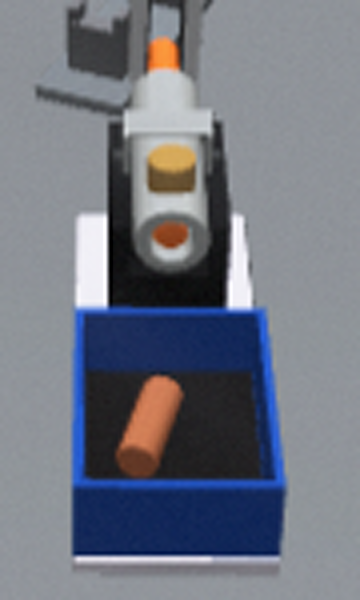

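View pics/w12.png

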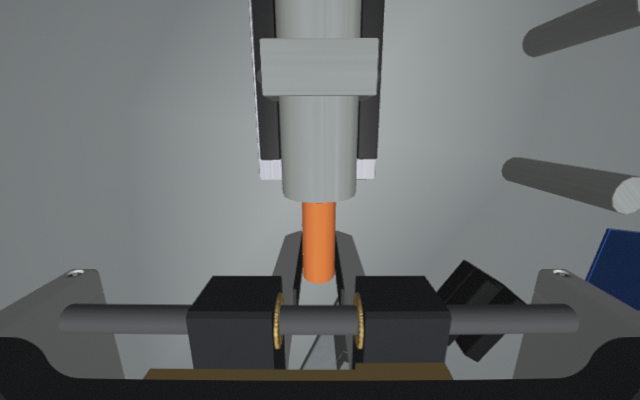

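```bash
python3 -m inch '0 0 0 0 0.3;0 0 0 0 0.3;0 0 0 0 0.3;0 0 0 0 0.3;0 0 0 0 0.3;0 0 0 0 0.3;0 0 0 0 0.3;0 0 0 0 0.3'; python3 -m inch '0 2 0 0 0.3;0 5 0 0 0.3;0 8 0 0 0.3;0 8 -4 0 0.3;0 8 -8 0 0.3;0 8 -12 0 0.3;0 8 -12 0 0.3;0 8 -12 0 0.3;0 8 -12 0 0.3;0 8 -12 0 0.3'; python3 look.py w13; python3 - <<'E'
from h import *
import pickle
i,d=robot.snapshot('side');cv2.imwrite('pics/s13.png',cv2.resize(i[120:300,250:400],None,fx=3,fy=3,interpolation=cv2.INTER_CUBIC))
o,i,d=pickle.load(open('pics/w13.pkl','rb'))
m=orange(i);n,l,st,ce=cv2.connectedComponentsWithStats(m)
print(st[st[:,4]>50])
ys,xs=np.nonzero(m);P=cloud('wrist',d,np.c_[xs,ys],o);P=P[(d[ys,xs]>0)&(P[:,2]>.09)&(P[:,2]<.13)]
D=np.array([-.1197,.9928]);M=np.array([.5205,-.0322])
a=(P[:,:2]-M)@D;b=(P[:,:2]-M)@[D[1],-D[0]];print('tail y from mouth',a.min(),'max',a.max(),'lat',b.min(),b.max(),'z',[np.percentile(P[(a>q)&(a<q+.01),2],90)-.0105 for q in (-.05,-.015)])
E
```

```text
time: 14.65
tool_pos: [0.5241, -0.0715, 0.0959]
ee_rot: [3.132, -0.016, 0.119]
wrist_force: [-0.0, -0.1, -0.5]
width: 0.0651
time: 15.48
tool_pos: [0.5306, -0.1496, 0.2144]
ee_rot: [3.134, -0.013, 0.119]
wrist_force: [-0.2, 1.2, -0.2]
width: 0.0658
[[     0      0    640    400 255354]
 [   310     81      6     62    249]
 [   319     81     11     62    397]]
tail y from mouth -0.05485608719195636 max 0.0005788235041303711 lat -0.008849860276478216 0.009197622906424539 z [np.float64(0.10872479082559028), np.float64(0.10838392825256231)]
```

View pics/w13.png

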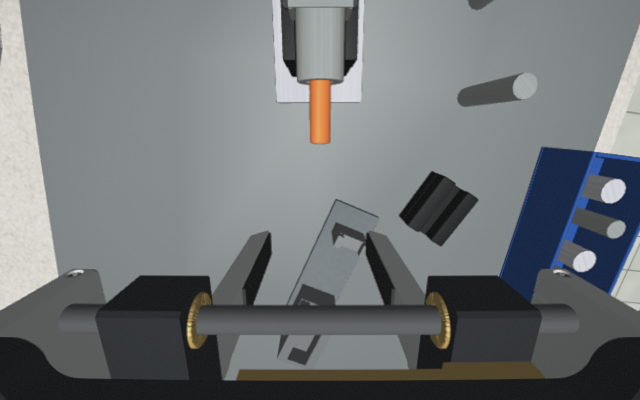

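View pics/s13.png

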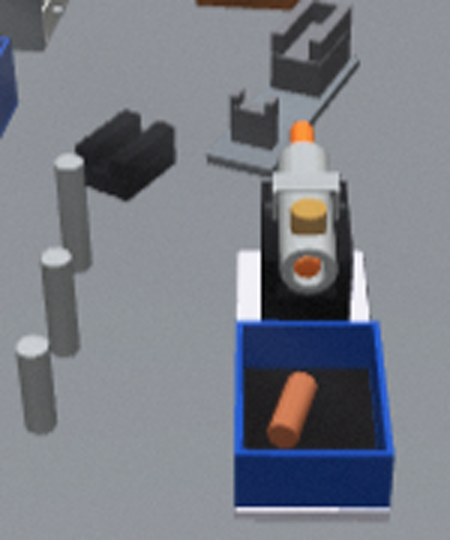

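```bash
python3 -m inch '0 0 0 0 0.3;0 0 0 0 0.3;0 0 0 0 0.3;0 0 0 0 0.3'; python3 -c "
from bench import robot
print(robot.close_job())"
```

```text
time: 15.92
tool_pos: [0.5304, -0.1496, 0.2137]
ee_rot: [3.135, -0.012, 0.119]
wrist_force: [0.9, 0.5, 0.3]
width: 0.0659
the job is handed in; nothing more can be done
None
```

The slug is lying in the blue tray, the rod is left lying through the bore, and I handed the job in at about 16 s. It reports no verdict.

- **How it went:** I took the rod from the rack by its middle and put the tip about 78 mm into the bore. Then I let go, regripped near the tail, and pushed until the slug dropped out. I last released the rod and backed the gripper off.
- **Last pictures:** The rod is nearly level and centred to within about 1 mm. Its tail is about 55 mm outside the mouth, so the tip is about 5 mm short of the far end. The pins and spare V-block look undisturbed. I did not check the sphere again; after the first traverse, high above that part of the bench, the arm did not go back there.
- **Forces:** The highest force I read was about 10 N, while pushing the slug. That is only at the end of each move, so peaks in between were not seen.
- **Disagreements:** The wrist camera read about 2 mm off in x and in height. I allowed for this by lining up the rod and tube in the same wrist picture. On the way to the rack grasp the arm stopped about 4 mm higher than asked, so I gripped the rod there, slightly low in the pads; it did not slip.

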